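# Tamp the sprung plate in the coffee basket

## Robot

A 6-joint arm with a two-finger parallel gripper is mounted at the origin on a cart in front of the work surface, level with it; the furniture and walls round the work are solid. World frame = base frame: x ahead of the robot, y to its left, z up, the work surface at z = 0. Lengths are in m, angles in degrees, forces in N, time in s.
With the tool pointing down it reaches from about 0.325 to 0.85 m from the base axis. Payload 15.5 kg.
Tool frame: the origin (TCP) lies at the very end of the fingers, on their centre line; the grasp point (between the pads) lies arm.grip_depth behind it (arm.grip_depth is the distance from the TCP to the grasp point, in m); z points along the fingers, y is the direction in which the jaws open and shut (so a half turn about z gives the same grasp; the last joint's range is limited). The gripper opens to 91 mm and grips with 3 to 60 N. Pads are 32 mm wide; open, the fingers measure 118 mm over their backs; the gripper's body (76 mm by 178 mm) begins 60 mm behind the grasp point.
Start: joints at [-80.758, 28.281, 77.091, -0, 74.628, -5.472], TCP at [0.159, -0.605, 0.214] pointing down, gripper open.
Joint ranges: [-166.48, 166.48], [-47.26, 123.95], [12.59, 153.08], [-70.14, 250.14], [6.76, 159.57], [-176.63, 176.63]. Speed limits (degrees/s): [108.29, 108.29, 147.25, 172.46, 172.46, 172.46].

## Interface

Orientations are given as a 3x3 rotation matrix whose columns are the frame's x, y, z axes.
In Python, from rig import arm gives the robot as it stands. Calls block until the motion is done:
- arm.move_to(position, orientation): joint-space move of the TCP to a pose.
- arm.move_l(position, orientation=None, feed=0.15): straight line of the TCP; orientation=None keeps the orientation; feed is the mean speed in m/s.
- arm.move_joints(angles): joint-space move.
- arm.grip(opening): finger opening in m; the grip force is fixed at half the most; returns when the fingers have stopped.
- arm.sleep(seconds).
- arm.solve_ik(position, orientation): joint angles nearest the present ones, or None.
- arm.snapshot(name): name is "scene" or "side" or "wrist"; returns the picture (384x512x3 uint8, red, green, blue); there is no depth.
- arm.get_calibration(name): a dict with "intrinsics" (3x3 intrinsics, pixels), "cam_to_world" (4x4, takes a point from camera to world coordinates). Camera axes: x right, y down, z forward; pixel columns grow to the right and rows downward; lengths in m; the calibration is good to about 2 mm. The wrist camera is an equidistant fisheye: a pixel r from the principal point sees the ray r / f radians off the axis. A picture is of the moment at which its call begins: read the wrist's pose just before it. get_calibration takes no time and is no camera call; for the wrist camera it gives the pose at the moment of the call.
A pose or a line that the arm cannot do raises arm.Unreachable and nothing moves.
- arm.sign_off(): hands the job in, once; it reports no verdict.
Readings, each from a call of its own:
- arm.current_t(): time.
- arm.current_joint_positions(): joint angles.
- arm.current_dq(): joint speeds.
- arm.current_tau(): joint torques, N m.
- arm.current_ee_pos(): TCP position.
- arm.current_tool_rot(): TCP orientation.
- arm.current_force(): force on the tool from outside, world axes, zero at the start.
- arm.current_torque(): the same for the moment, N m.
- arm.current_width(): finger opening in m.
Only numpy, scipy, OpenCV 4.12 (cv2) and the standard library are available. Lean on these libraries where they do the work, as an engineer would, in place of code of your own. Each camera call takes 0.05 s, during which the arm holds its last target.

## Task

Take the tamper with the wider foot and, holding it flat, press the sprung plate in the steel coffee basket squarely all the way down to its stop and keep it down for a moment. Then stand that tamper upright on the worktop again, clear of the basket's stand, and let go. Leave the smaller tamper where it stands.

Things in the scene. Friction and masses are not known exactly. Their poses are not given: they have to be found in the camera images.
- tamper_center (a point): The wider of two coffee tampers, loose, standing upright on its foot: a flat steel disc foot 56 mm in diameter and 26 mm high, with a plain dark-wood round handle 30 mm in diameter rising from the foot's top to the tamper's top; 104 mm tall in all, 0.2 to 0.4 kg. This point is on its axis half-way up, 52 mm above the flat underside; z is its axis, up. It and the smaller tamper stand one to the left and one to the right of the basket, either way round.
- small_tamper_center (a point): The smaller tamper, same make: steel foot 38 mm in diameter and 22 mm high, round dark-wood handle 24 mm in diameter, 84 mm tall in all. Not to be used or moved. This point is on its axis half-way up, 42 mm above its underside. (Mind the wall cabinet over the right-hand back: right of y = -0.04 m, door handles out to x = 0.51 m, underside 0.46 m up.)
- plate_top (a point): Centre of the top face of the round aluminium sprung plate, 75 mm in diameter, inside the steel basket; z up. The basket is a round cup, 94 mm across outside, with a bore of about 79 mm; its rim is 60 mm above the worktop and 2 mm above the plate at rest. A black side handle reaches 154 mm from this point, toward local -x, no higher than 56 mm. The basket is fixed on a wooden foot 130 mm square; the stand does not move.
- press_plate (a joint): How far the plate is pressed down, in m: 0 at rest (up), 0.014 at its stop. It moves straight down; the spring needs about 5 N to start and 12 N at the stop, and lifts the plate again when let go.
Things that resemble listed ones, but are neither listed nor needed, are in the scene too. What is shaped like the part that bears tamper_center but pink is not meant. Leave any red look-alike of the part that bears small_tamper_center alone.

How it is judged:
By the outcome, as a careful person would: the job done as asked, in the order asked, and still so for the second after the job is handed in, with the robot touching nothing.
It also fails if it takes over 48 s, if anything falls off the work surface, if the arm or the gripper's body presses on something with over 40 N, if the wrist force passes 120 N, or if a joint passes its speed limit or range.

## Working session

There is one attempt and no reset: what is moved stays moved. The work goes in short steps, each a Python script; the robot and the scene stay as the last script left them, time stands still between calls to the robot, and variables do not carry over. Pictures are saved under pics/ and viewed, and the job is handed in when it is done.

```bash
mkdir -p pics; python3 - <<'E'
from rig import arm
import cv2
print(arm.current_t(),arm.grip_depth)
for n in ("scene","side","wrist"):
    im=arm.snapshot(n); cv2.imwrite(f"pics/{n}0.png",im[:,:,::-1])
    c=arm.get_calibration(n); print(n,c["intrinsics"].tolist(),c["cam_to_world"].round(4).tolist())
E
```

```text
0.0 0.0188
scene [[403.8050455394321, 0.0, 247.89342885385253], [0.0, 403.8050455394321, 200.20914475938827], [0.0, 0.0, 1.0]] [[-0.7726, -0.4222, 0.4742, -0.0561], [-0.6346, 0.4913, -0.5966, 0.7198], [0.019, -0.7618, -0.6475, 0.7215], [0.0, 0.0, 0.0, 1.0]]
side [[350.6138206166439, 0.0, 253.22767289236876], [0.0, 350.6138206166439, 187.63928264073857], [0.0, 0.0, 1.0]] [[-0.9662, -0.1763, 0.1882, 0.2849], [-0.2578, 0.6493, -0.7155, 0.7291], [0.004, -0.7398, -0.6728, 0.6508], [0.0, 0.0, 0.0, 1.0]]
wrist [[297.3186396354542, 0.0, 256.76169778751694], [0.0, 297.3186396354542, 190.53446607751684], [0.0, 0.0, 1.0]] [[0.253, -0.9369, -0.2412, 0.2247], [-0.9675, -0.2453, -0.0622, -0.5871], [-0.0009, 0.2491, -0.9685, 0.3823], [0.0, 0.0, 0.0, 1.0]]
```

View pics/scene0.png

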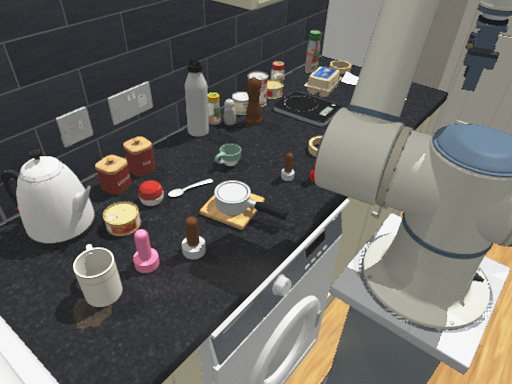

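View pics/side0.png

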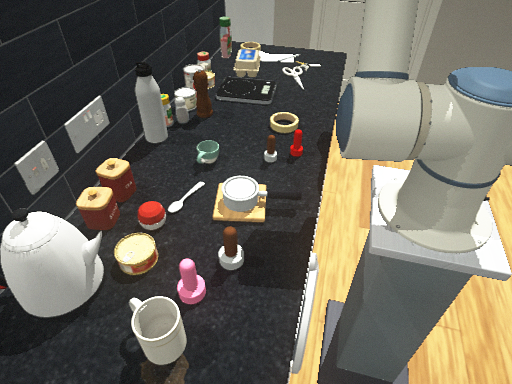

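View pics/wrist0.png

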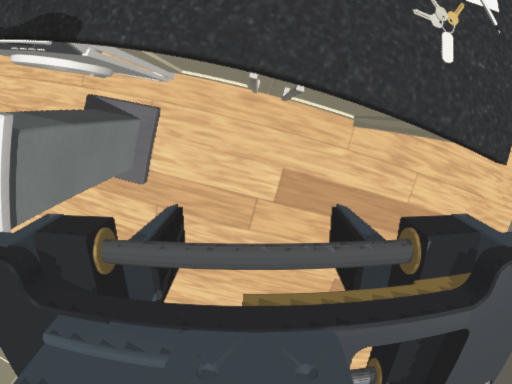

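The wide tamper is at scene (193,238) and side (231,250), with its pink look-alike beside it. The basket is at scene (233,197) and side (241,193), with its handle toward the robot. The small tamper is at scene (288,167). Next I'll segment and triangulate.

```bash
cat > h.py <<'E'
import numpy as np, cv2
def ray(c,u,v,fish=False):
    K=c["intrinsics"];T=c["cam_to_world"]
    x=(u-K[0,2])/K[0,0];y=(v-K[1,2])/K[1,1]
    if fish:
        r=np.hypot(x,y); d=np.array([x/r*np.sin(r),y/r*np.sin(r),np.cos(r)]) if r>1e-9 else np.array([0,0,1.])
    else: d=np.array([x,y,1.])
    d=T[:3,:3]@d; return T[:3,3],d/np.linalg.norm(d)
def onz(c,u,v,z,fish=False):
    o,d=ray(c,u,v,fish); return o+d*(z-o[2])/d[2]
def proj(c,p,fish=False):
    K=c["intrinsics"];T=c["cam_to_world"]
    q=T[:3,:3].T@(np.asarray(p)-T[:3,3])
    if fish:
        t=np.arctan2(np.hypot(q[0],q[1]),q[2]);s=t/np.hypot(q[0],q[1]);x,y=q[0]*s,q[1]*s
    else:x,y=q[0]/q[2],q[1]/q[2]
    return np.array([K[0,0]*x+K[0,2],K[1,1]*y+K[1,2]])
E
python3 - <<'E'
from rig import arm; from h import *
a=cv2.imread("pics/scene0.png")[150:280,120:320]; b=cv2.imread("pics/side0.png")[125:310,170:330]
cv2.imwrite("pics/c0.png",cv2.resize(a,None,fx=4,fy=4,interpolation=2)); cv2.imwrite("pics/c1.png",cv2.resize(b,None,fx=3.2,fy=3.2,interpolation=2))
cs=arm.get_calibration("scene");cd=arm.get_calibration("side")
print("wide",onz(cs,193,248,0.013),onz(cd,231,259,.013))
print("rim",onz(cs,233,191,0.06),onz(cd,240,188,.06))
print("small",onz(cs,288,174,0.011),onz(cd,270.5,156,.011))
E
```

```text
wide [0.45036385 0.28698673 0.013     ] [0.45027546 0.29001929 0.013     ]
rim [0.48103358 0.10697889 0.06      ] [0.48174381 0.11074806 0.06      ]
small [ 0.45014313 -0.10433337  0.011     ] [ 0.45018189 -0.10184027  0.011     ]
```

View pics/c0.png

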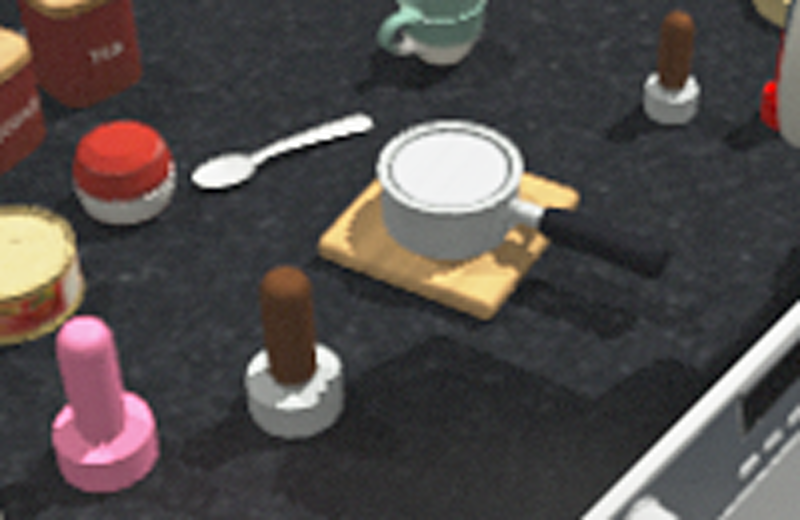

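View pics/c1.png

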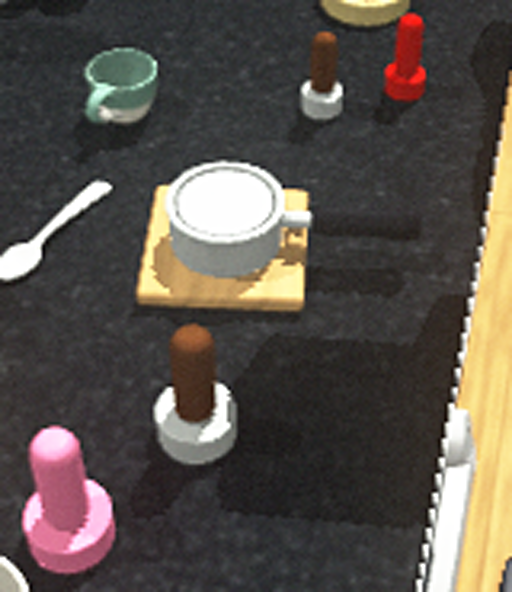

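```bash
cat >> h.py <<'E'
def R(yaw):  # tool down, jaw axis at yaw deg in world
    a=np.radians(yaw); y=np.array([np.cos(a),np.sin(a),0]); z=np.array([0,0,-1.]); return np.c_[np.cross(y,z),y,z]
E
python3 - <<'E'
from rig import arm; from h import *
np.set_printoptions(precision=3,suppress=True)
print(arm.current_tool_rot())
cd=arm.get_calibration("side");print("pink",onz(cd,191,293,.013))
for nm,p in [("retr",(.07,-.4,.27)),("view",(.40,.2,.27)),("grasp",(.45,.288,.05)),("press",(.481,.109,.1))]:
  for y in (0,90,180,-90,-45,135,45,-135): print(nm,y,arm.solve_ik(np.array(p),R(y)))
E
```

```text
[[ 0.967  0.254 -0.   ]
 [ 0.254 -0.967  0.001]
 [ 0.    -0.001 -1.   ]]
pink [0.503 0.391 0.013]
retr 0 [-88.514   6.696 100.568  -0.     72.736 -88.514]
retr 90 None
retr 180 [-88.514   6.696 100.568  -0.     72.736  91.486]
retr -90 [-88.514   6.696 100.568  -0.     72.736   1.486]
retr -45 [-88.514   6.696 100.568  -0.     72.736 -43.514]
retr 135 [-88.514   6.696 100.568  -0.     72.736 136.486]
retr 45 [ -88.514    6.696  100.568   -0.      72.736 -133.514]
retr -135 [-88.514   6.696 100.568  -0.     72.736  46.486]
view 0 [18.906 10.361 95.931 -0.    73.707 18.906]
view 90 [ 18.906  10.361  95.931  -0.     73.707 -71.094]
view 180 [  18.906   10.361   95.931   -0.      73.707 -161.094]
view -90 [ 18.906  10.361  95.931  -0.     73.707 108.906]
view -45 [18.906 10.361 95.931 -0.    73.707 63.906]
view 135 [  18.906   10.361   95.931   -0.      73.707 -116.094]
view 45 [ 18.906  10.361  95.931  -0.     73.707 -26.094]
view -135 [ 18.906  10.361  95.931  -0.     73.707 153.906]
grasp 0 [26.214 33.843 99.511 -0.    46.646 26.214]
grasp 90 [ 26.214  33.843  99.511  -0.     46.646 -
[... 162 characters left out ...]
511 -0.    46.646 71.214]
grasp 135 [  26.214   33.843   99.511   -0.      46.646 -108.786]
grasp 45 [ 26.214  33.843  99.511  -0.     46.646 -18.786]
grasp -135 [ 26.214  33.843  99.511  -0.     46.646 161.214]
press 0 [  5.827  26.838 102.914  -0.     50.248   5.827]
press 90 [  5.827  26.838 102.914  -0.     50.248 -84.173]
press 180 [   5.827   26.838  102.914   -0.      50.248 -174.173]
press -90 [  5.827  26.838 102.914  -0.     50.248  95.827]
press -45 [  5.827  26.838 102.914  -0.     50.248  50.827]
press 135 [   5.827   26.838  102.914   -0.      50.248 -129.173]
press 45 [  5.827  26.838 102.914  -0.     50.248 -39.173]
press -135 [  5.827  26.838 102.914  -0.     50.248 140.827]
```

```bash
python3 - <<'E'
from rig import arm; from h import *
p=np.array((.45,.08,.28))
q1=list(arm.solve_ik(np.array((.07,-.4,.27)),R(-90)))
arm.move_joints(q1)
q1[0]=20; q1[5]=20; arm.move_joints(q1)
arm.move_to(p,R(0)); arm.sleep(.2)
c=arm.get_calibration("wrist"); im=arm.snapshot("wrist")[:,:,::-1]
cv2.imwrite("pics/w1.png",im); np.savez("w1.npz",**c); print(arm.current_t(),arm.current_ee_pos())
E
```

```text
4.6167 [0.44958415 0.08063923 0.28003621]
```

View pics/w1.png

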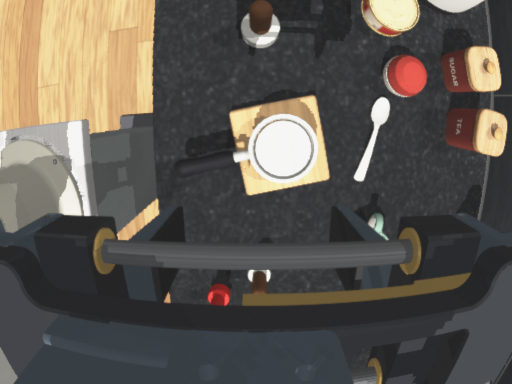

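```bash
python3 - <<'E'
from h import *
im=cv2.imread("pics/w1.png"); c=dict(np.load("w1.npz"))
hsv=cv2.cvtColor(im,cv2.COLOR_BGR2HSV)
m=((hsv[...,1]<40)&(hsv[...,2]>110)).astype(np.uint8)*255
out=im.copy()
def comp(x,y,minA=200):
    n,l,s,ce=cv2.connectedComponentsWithStats(m)
    k=l[y,x]; return (l==k).astype(np.uint8)
def circ(P):
    A=np.c_[2*P,np.ones(len(P))];s=np.linalg.lstsq(A,(P**2).sum(1),rcond=None)[0]
    r=np.sqrt(s[2]+s[0]**2+s[1]**2); return s[:2],r,np.hypot(*(P-s[:2]).T)-r
for nm,(x,y),z in (("plate",(283,149),.058),("rim",(283,117),.06),("foot",(270,38),.026)):
    ys,xs=np.nonzero(m[y-3:y+4,x-3:x+4]); 
    if len(xs)==0: print(nm,"none");continue
    g=comp(x-3+xs[0],y-3+ys[0]); cs,_=cv2.findContours(g,cv2.RETR_EXTERNAL,cv2.CHAIN_APPROX_NONE)
    k=max(cs,key=len)[:,0]; cv2.drawContours(out,[k[:,None]],-1,(0,0,255),1)
    P=np.array([onz(c,u,v,z,True)[:2] for u,v in k]); keep=np.ones(len(P),bool)
    for _ in range(8):
        ce,r,_=circ(P[keep]); res=np.hypot(*(P-ce).T)-r; keep=abs(res)<max(.0015,1.5*np.std(res[keep]))
    print(nm,len(k),keep.sum(),ce,r,res[keep].std())
cv2.imwrite("pics/w1c.png",cv2.resize(out[0:200,190:340],None,fx=3,fy=3,interpolation=0))
E
```

```text
plate 226 190 [0.48229878 0.10704183] 0.04614955763912218 0.00042320029816944024
rim 226 190 [0.48212478 0.10726036] 0.045913425172566885 0.00042103491814487695
foot 139 69 [0.45210373 0.27825587] 0.027964407798078104 0.0008092643837713162
```

View pics/w1c.png

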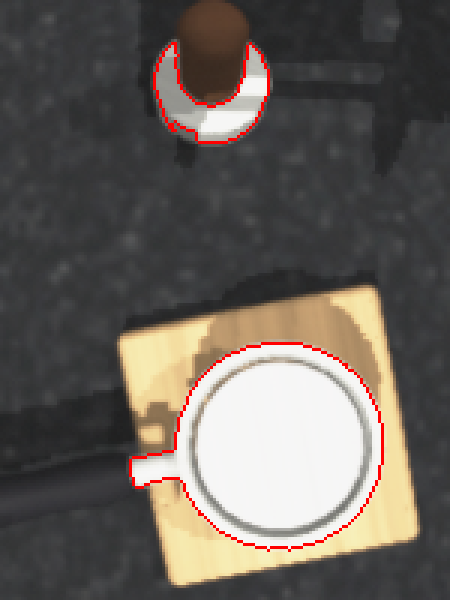

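```bash
python3 - <<'E'
from rig import arm; from h import *
arm.move_l(np.array((.45,.21,.25)),feed=.2); arm.sleep(.2)
c=arm.get_calibration("wrist"); im=arm.snapshot("wrist")[:,:,::-1].copy()
cv2.imwrite("pics/w2.png",im); np.savez("w2.npz",**c); print(arm.current_t(),arm.current_ee_pos())
u,v=proj(c,(.45,.288,.026),True).astype(int);print(u,v)
hsv=cv2.cvtColor(im,cv2.COLOR_BGR2HSV)
m=((hsv[...,1]<45)&(hsv[...,2]>95)).astype(np.uint8)
n,l,s,ce=cv2.connectedComponentsWithStats(m)
w=l[v-35:v+36,u-35:u+36]; k=np.bincount(w[w>0]).argmax(); g=(l==k).astype(np.uint8)
cs,_=cv2.findContours(g,cv2.RETR_EXTERNAL,cv2.CHAIN_APPROX_NONE); k=cv2.convexHull(max(cs,key=len))
g=np.zeros_like(g);cv2.fillPoly(g,[k],1);k=max(cv2.findContours(g,0,1)[0],key=len)
out=im.copy();cv2.drawContours(out,[k],-1,(0,0,255),1)
P=np.array([onz(c,a,b,.026,True)[:2] for a,b in k[:,0]])
print("foot",cv2.minEnclosingCircle((P*1e3).astype(np.float32)),cv2.fitEllipse((P*1e3).astype(np.float32)))
# handle: brown
b=((hsv[...,0]<18)&(hsv[...,1]>90)).astype(np.uint8); b[:max(0,v-60)]=0;b[v+60:]=0;b[:,:u-60]=0;b[:,u+60:]=0
k=max(cv2.findContours(b,0,1)[0],key=cv2.contourArea);cv2.drawContours(out,[k],-1,(0,255,0),1)
e=cv2.fitEllipse(k); print("handle",e,onz(c,*e[0],.09,True))
cv2.imwrite("pics/w2c.png",cv2.resize(out[max(0,v-90):v+90,u-100:u+100],None,fx=3,fy=3,interpolation=0))
E
```

```text
5.6833 [0.45020448 0.20930756 0.25027725]
257 108
foot ((451.9225769042969, 282.34027099609375), 28.691938400268555) ((451.9090576171875, 282.3338623046875), (55.79450225830078, 56.47494125366211), 88.99529266357422)
handle ((260.0064392089844, 112.1974105834961), (23.48348045349121, 24.000120162963867), 26.412538528442383) [0.45220322 0.28257092 0.09      ]
```

View pics/w2c.png

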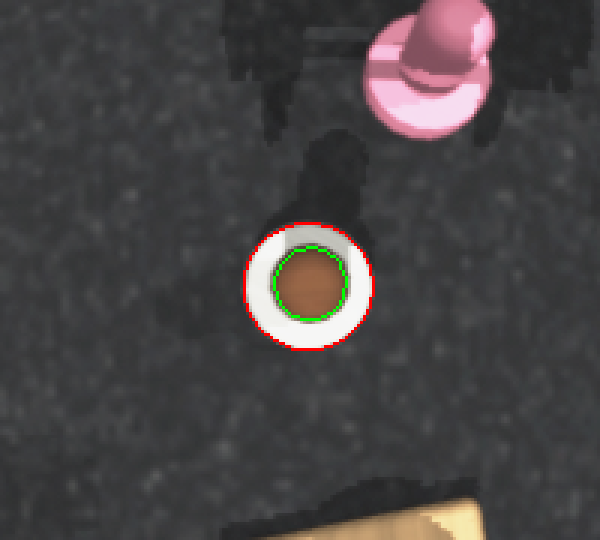

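```bash
python3 - <<'E'
from rig import arm; from h import *
np.set_printoptions(precision=4,suppress=True)
arm.move_l(np.array((.452,.2825,.15)),R(0),feed=.2)
arm.move_l(np.array((.452,.2825,.046)),R(0),feed=.12); arm.sleep(.2)
print(arm.current_t(),arm.current_ee_pos(),arm.current_force())
arm.grip(0.0); arm.sleep(.2)
print(arm.current_t(),arm.current_width(),arm.current_ee_pos(),arm.current_force())
arm.move_l(np.array((.452,.2825,.142)),R(0),feed=.1);arm.sleep(.2)
print(arm.current_t(),arm.current_width(),arm.current_ee_pos(),arm.current_force(),arm.current_tool_rot())
for n in("side","wrist"): cv2.imwrite(f"pics/{n}3.png",arm.snapshot(n)[:,:,::-1])
E
```

```text
7.6667 [0.4523 0.2827 0.0466] [ 0.2492 -1.01   -0.2872]
8.825 0.02953719582427002 [0.4518 0.2824 0.0459] [-0.0541  0.0946 -2.5268]
10.1333 0.029532583325413128 [0.4517 0.2824 0.1415] [ 0.7     0.6411 -2.2097] [[-0.      1.     -0.0008]
 [ 1.      0.     -0.0004]
 [-0.0004 -0.0008 -1.    ]]
```

View pics/side3.png

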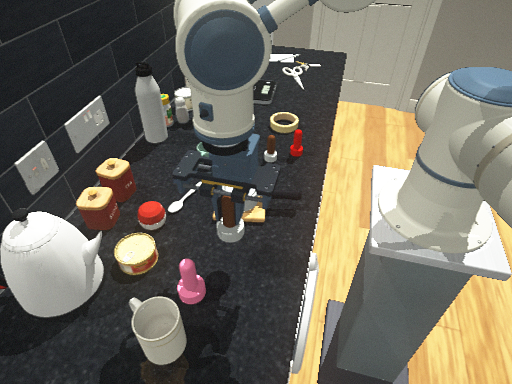

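View pics/wrist3.png

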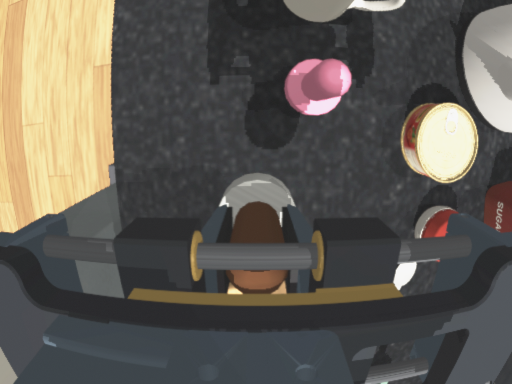

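```bash
python3 - <<'E'
from rig import arm; from h import *
np.set_printoptions(precision=4,suppress=True)
X,Y=.4825,.1075
arm.move_l(np.array((X,Y,.142)),R(0),feed=.15)
arm.move_l(np.array((X,Y,.114)),R(0),feed=.08); arm.sleep(.2)
print(arm.current_t(),arm.current_ee_pos(),arm.current_force())
for n in("side","wrist","scene"): cv2.imwrite(f"pics/{n}4.png",arm.snapshot(n)[:,:,::-1])
a=cv2.imread("pics/side4.png")[150:250,180:300];b=cv2.imread("pics/scene4.png")[140:240,180:300]
cv2.imwrite("pics/c4.png",cv2.resize(np.hstack([a,b]),None,fx=3.3,fy=3.3,interpolation=2))
E
```

```text
12.2667 [0.4828 0.1076 0.1144] [-0.0282  0.1128 -3.0337]
```

View pics/c4.png

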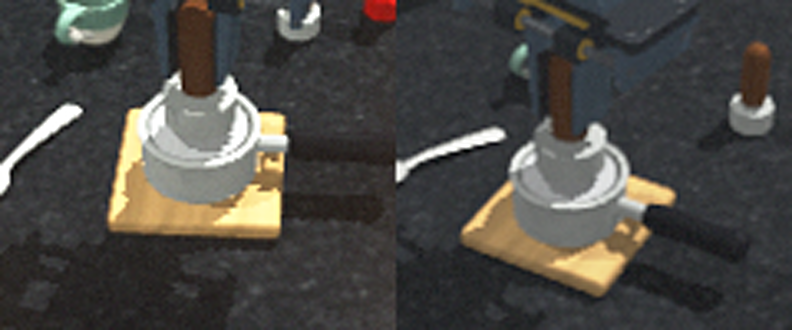

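View pics/wrist4.png

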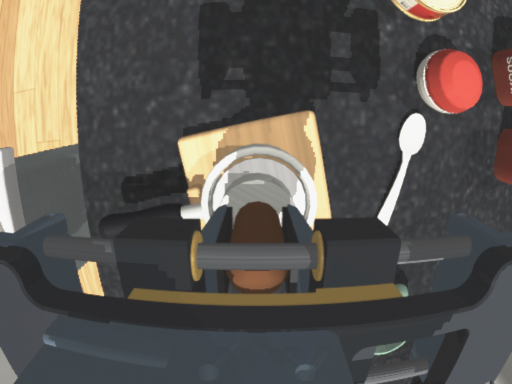

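The foot is centred over the plate in both views (side and scene crops), just above the rim. Now I'll press in small steps, watching force.

```bash
python3 - <<'E'
from rig import arm; from h import *
np.set_printoptions(precision=4,suppress=True)
X,Y=.4825,.1075
f0=arm.current_force()[2]; z=.106
def go(z):
    arm.move_l(np.array((X,Y,z)),R(0),feed=.03); arm.sleep(.12)
    f=arm.current_force()-[0,0,f0]; print(round(arm.current_t(),2),round(z,4),arm.current_ee_pos(),f,arm.current_width()); return f[2]
f=go(z)
while f<24 and z>.083:
    z-=.002 if z>.093 else .001; f=go(z)
arm.sleep(.8)
print(arm.current_force(),arm.current_torque(),arm.current_ee_pos(),arm.current_tool_rot())
for n in("side","scene"): cv2.imwrite(f"pics/{n}5.png",arm.snapshot(n)[:,:,::-1])
a=cv2.imread("pics/side5.png")[150:250,180:300];b=cv2.imread("pics/scene5.png")[140:240,180:300]
cv2.imwrite("pics/c5.png",cv2.resize(np.hstack([a,b]),None,fx=3.3,fy=3.3,interpolation=2))
E
```

```text
12.95 0.106 [0.4825 0.1075 0.106 ] [-0.6321  0.1418 -0.2882] 0.029329654167831683
13.32 0.104 [0.4824 0.1075 0.104 ] [-0.1453 -0.0056 -0.6042] 0.029745706646437987
13.68 0.102 [0.4825 0.1075 0.1021] [-1.0962  0.2899  5.6183] 0.029744728260746773
14.05 0.1 [0.4825 0.1075 0.1   ] [-0.3775 -1.1243  6.7992] 0.02940518226803033
14.42 0.098 [0.4825 0.1075 0.0981] [-0.8881 -0.6937  7.2791] 0.0294652409496499
14.78 0.096 [0.4826 0.1075 0.0961] [-1.1792 -0.5661  7.9079] 0.029378300526289557
15.15 0.094 [0.4825 0.1075 0.0942] [-1.2587 -0.5726  8.3517] 0.029366927169187
15.52 0.092 [0.4826 0.1075 0.0922] [-1.0996 -0.7678 10.1031] 0.02977756586042032
15.88 0.091 [0.4826 0.1075 0.0913] [-2.304  -1.5929 11.1643] 0.029781953276813048
16.25 0.09 [0.4826 0.1075 0.0903] [-0.9553 -0.5641 10.881 ] 0.029431882155981325
16.62 0.089 [0.4827 0.1075 0.0897] [-3.4669 -1.5803 21.7694] 0.029575444111853273
16.98 0.088 [0.4828 0.1075 0.0892] [-6.3612 -1.0191 33.3958] 0.029726350297008024
[-7.9992 -0.9775 31.8719] [-0.2022  1.3399  0.0392] [0.4828 0.1075 0.0892] [[-0.0001  1.      0.0013]
 [ 1.      0.0001  0.0001]
 [ 0.0001  0.0013 -1.    ]]
```

View pics/c5.png

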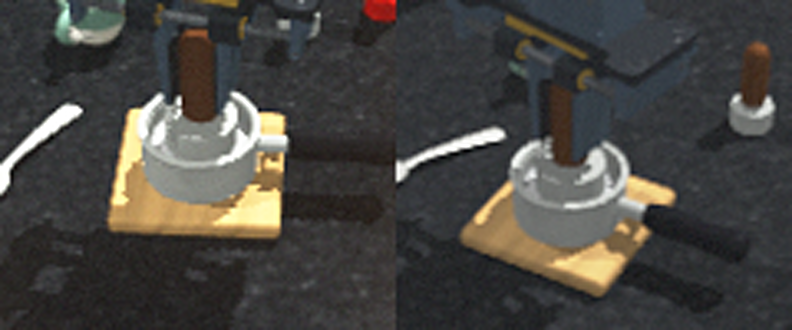

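The force jumped after 14 mm of travel (contact near TCP z 0.104, stop near 0.090) and was held for over 1 s. Now I'll lift out and return it.

```bash
python3 - <<'E'
from rig import arm; from h import *
np.set_printoptions(precision=4,suppress=True)
arm.move_l(np.array((.4825,.1075,.104)),R(0),feed=.04)
arm.move_l(np.array((.4825,.1075,.145)),R(0),feed=.1)
X,Y=.452,.2825
arm.move_l(np.array((X,Y,.145)),R(0),feed=.15)
arm.move_l(np.array((X,Y,.052)),R(0),feed=.1); arm.sleep(.25)
f0=arm.current_force()[2];z=.049
while z>.0425:
    arm.move_l(np.array((X,Y,z)),R(0),feed=.03);arm.sleep(.15)
    f=arm.current_force()[2]-f0; print(round(arm.current_t(),2),round(z,4),arm.current_ee_pos(),f)
    if f>4: break
    z-=.001
arm.snapshot("side");cv2.imwrite("pics/side6.png",arm.snapshot("side")[:,:,::-1])
a=cv2.imread("pics/side6.png")[170:310,160:320]; cv2.imwrite("pics/c6.png",cv2.resize(a,None,fx=3.5,fy=3.5,interpolation=2))
E
```

```text
22.06 0.049 [0.452  0.2825 0.049 ] -0.7108834320313697
22.46 0.048 [0.452  0.2825 0.048 ] -0.41131393347186274
22.86 0.047 [0.452  0.2825 0.047 ] -0.9026305153255891
23.26 0.046 [0.452  0.2825 0.046 ] -0.332483873234489
23.66 0.045 [0.4521 0.2825 0.0453] 8.530344008774742
```

View pics/c6.png

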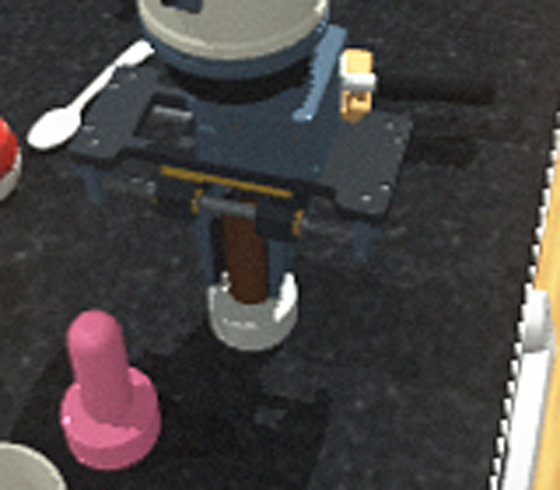

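It's standing on the worktop, upright. I'll release it, withdraw and check.

```bash
python3 - <<'E'
from rig import arm; from h import *
np.set_printoptions(precision=4,suppress=True)
arm.move_l(np.array((.452,.2825,.0458)),R(0),feed=.03);arm.sleep(.1)
arm.grip(.075); arm.sleep(.2)
arm.move_l(np.array((.452,.2825,.16)),R(0),feed=.12)
arm.move_l(np.array((.45,.20,.27)),R(0),feed=.2); arm.sleep(.3)
print(arm.current_t(),arm.current_force(),arm.current_width())
for n in("side","scene","wrist"): cv2.imwrite(f"pics/{n}7.png",arm.snapshot(n)[:,:,::-1])
cv2.imwrite("pics/c7.png",np.hstack([cv2.resize(cv2.imread(f"pics/{n}7.png"),(400,300)) for n in("side","scene")]))
E
```

```text
27.375 [-0.1768 -0.3698 -0.9444] 0.07498318350864706
```

View pics/c7.png

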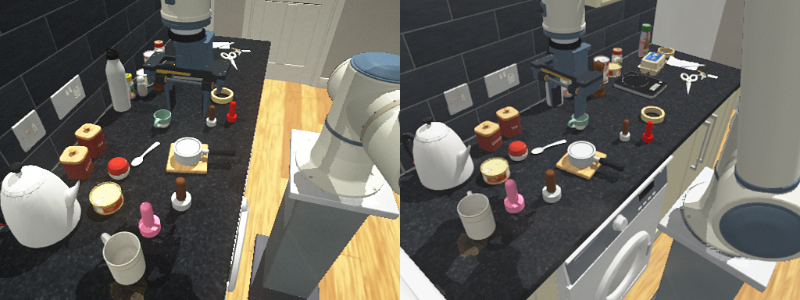

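View pics/wrist7.png

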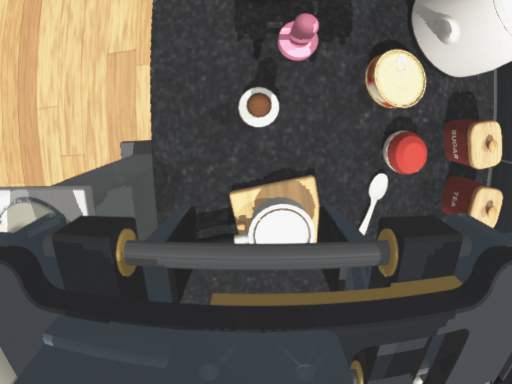

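The wide tamper stands upright at wrist (259,106), well clear of the stand. The small tamper, pink and red look-alikes look unmoved, and the arm touches nothing. I'll hand it in.

```bash
python3 - <<'E'
from rig import arm
print(arm.sign_off(), arm.current_t())
E
```

```text
the job is handed in; nothing more can be done
the job is handed in; nothing more can be done
```

I pressed the sprung plate to its stop with the wider tamper, held it down for about 1 s, stood the tamper back where it came from and handed the job in at about 27.5 s. No verdict came back.

- **Press:** the plate went straight down about 14 mm. The force stayed between 5 and 11 N on the way, then jumped to over 30 N at the stop. The grip showed no sign of slipping. At the stop there was also a sideways force of up to 8 N.
- **Placing:** I lowered the tamper until it touched the worktop, let go and backed away. The last pictures show it upright, clear of the basket's stand.
- **Other objects:** the smaller tamper and the look-alikes appear unmoved, and the gripper was empty and clear. I checked these by eye in the pictures, not by measuring.
- **Disagreement:** my first rough estimates from the fixed cameras put the tamper 5–8 mm off in y from the overhead wrist view, and up to 4 mm off for the basket. I used the wrist values, and the grasp and press agreed with them.

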